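# Chuck the pipe plug that fits

### The arm

A 6-joint arm with a two-finger parallel gripper is mounted at the origin on the work surface. World frame = base frame: x ahead of the robot, y to its left, z up, the work surface at z = 0. Lengths are in m, angles in rad, forces in N, time in s.
With the tool pointing down it reaches from about 0.35 to 0.925 m from the base axis. Payload 6.4 kg.
Tool frame: the origin (TCP) lies at the very end of the fingers, on their centre line; the grasp point (between the pads) lies r.hold_point_z behind it (r.hold_point_z is the distance from the TCP to the grasp point, in m); z points along the fingers, x is the direction in which the jaws open and shut, and the axes are right-handed (so a half turn about z gives the same grasp; the last joint's range is limited). The gripper opens to 85 mm and grips with 20 to 120 N. Pads are 22 mm wide; open, the fingers measure 114 mm over their backs; the gripper's body (76 mm by 85 mm) begins 54 mm behind the grasp point. The pads swing forward as they close: fully open they stand 13 mm farther back than shut.
Start: joints at [-1.445, 0.245, 1.558, -0, 1.339, -0.174], TCP at [0.192, -0.621, 0.231] pointing down, gripper open.
Joint ranges: [-3.13, 3.13], [-1.02, 2.26], [0.13, 2.54], [-0.95, 4.09], [0.21, 2.88], [-2.74, 2.74]. Speed limits (rad/s): [2.57, 2.57, 3.14, 3.14, 3.14, 3.14].

### API

Orientations are given as [roll, pitch, yaw] about the fixed x, y, z axes, in that order (R = Rz(yaw) Ry(pitch) Rx(roll)).
In Python, from cell import get_state, viewer, job_done, nets, r gives the robot as it stands.
- The arm moves only by the tool apply_moves, never from a script. Its argument "plan" is a list of rows, each a list of 4 numbers: the shift along the tool's x, y, z in units of 25 mm (1.0 is 25 mm), then the turn about the tool's z in rad. In form: [[tx, ty, tz, yaw], ...]. A call has exactly 8 rows; each row is the pose to reach, as a shift and turn from the pose commanded when the call began, along the tool's axes at that moment; what a row does not reach only later rows make up. A row lasts 1/10 s, in which the tool goes at most 50 mm and 8.59 degrees, less where a joint would pass 70% of its speed; a pose out of reach is approached as far as the arm can. A call with a gripper value outside its range is refused whole. "hand" is the closure, from -1 (fully open) to 1 (shut), set as the call begins (left out, the last holds). The fingers move at their own pace and stop on an object; the grip force is fixed at half the most. Time passes only in rows, so rows that repeat a pose let the fingers close, or fill a call up. It gives the time, the measured TCP pose, the force and the opening at its end, in the units of the state.
- get_state(): the state, without advancing time (a new reading comes with each control period).
- viewer.get_image(name): name is "scene" or "top" or "wrist"; returns (picture, depth): 400x640x3 uint8, blue, green, red; 400x640 float32, m along the optical axis (not along the pixel's ray), 0 where there is no reading.
- viewer.camera_info(name): a dict with "vertical_fov" (degrees; the focal length in pixels is half the picture's height over the tangent of half this angle, whatever the lens; pixels are square), "cx", "cy" (the principal point, pixels), "pose" (4x4, takes a point from camera to world coordinates). Camera axes: x right, y down, z forward; pixel columns grow to the right and rows downward; lengths in m; the calibration is good to about 2 mm. A picture is of the moment at which its call begins: read the wrist's pose just before it. camera_info takes no time and is no camera call; for the wrist camera it gives the pose at the moment of the call.
- job_done(): hands the job in, once; it reports no verdict.
Trained networks look in the newest picture that a camera, given by its name, has taken for a name from the list of things; names that differ only in an ending like _2 or _b are one class to them, and where a whole thing is asked for, a point or a joint stands for the part that bears it (a point fixed in the world has none). Each returns a list of dicts, best first, with "score" (0 to 1); they miss things now and then, are a little off and sometimes report something else, mostly with a low value. They report only what shows in the picture. A call takes as long as a camera call. They do not tell look-alikes from the thing itself.
- nets.boxes_of(camera, target): "box" ([left, top, width, height] in pixels, round what is visible of it).
The state is a dict: "t": time; "q": joint angles; "qvel": joint speeds; "tau": joint torques, N m; "position": TCP position; "ee_rot": TCP orientation; "wrist_force": force on the tool from outside, world axes, zero at the start; "ft_torque": the same for the moment, N m; "gripper_width": finger opening in m.
Only numpy, scipy, OpenCV 4.12 (cv2) and the standard library are available. Lean on these libraries where they do the work, as an engineer would, in place of code of your own. Each camera call takes 0.05 s, during which the arm holds its last target.

### The job

Two pipe plugs stand beside the bench chuck, alike but for their spigots. Stand the one whose spigot fits between the open jaws upright on the chuck's face in the middle of the jaws, spigot down, then push the chuck's handle round clockwise (seen from above) until the three jaws have closed on it and hold it firmly; let go. Leave the other plug, the pliers and the bottle where they are.

Things in the scene. Friction and masses are not known exactly. Their poses are not given: they have to be found in the camera images.
- slim_plug: the plug that fits: black rubber spigot, 40 mm diameter, 45 mm tall; on it a blue eye-shaped flange (102 mm along the plug's x, 72 mm across, at 45 to 53 mm height), on that a round blue boss, 34 mm diameter, at 53 to 98 mm height: grasp it there. Stands spigot down. Origin: centre of its underside, z up. About 200 g.
- fat_plug: too thick for the jaws: black rubber spigot, 66 mm diameter, 45 mm tall; on it a blue eye-shaped flange (102 mm along the plug's x, 72 mm across, at 45 to 53 mm height), on that a round blue boss, 34 mm diameter, at 53 to 98 mm height: grasp it there. Stands spigot down. Origin: centre of its underside, z up. About 300 g. To be left alone; the two may swap places.
- seat (a point): centre of the chuck's flat round face, 66 mm above the bench, on the sleeve's vertical axis; axes of the chuck. The plug's underside goes here. Steel chuck: face 136 mm across, sleeve 160 mm across with its top at 60 mm height, fixed on a fixed white board 220 mm square, 20 mm thick.
- sleeve (a joint): turn of the chuck sleeve, rad: 0 = jaws fully open, grows clockwise from above, closing the jaws, stop at 1.5; starts at 0 to 0.25. Jaw faces stand 29 - 9 x sleeve mm from the axis, meeting the 40 mm spigot at 1.0. Stiff (0.5 N m, 4 N at the handle); past 1.0 it soon gets harder; stays where left, keeping the grip if tightened with 10 to 20 N at the handle.
- handle (a point): centre of the top of the black upright handle post of the sleeve, at 117 mm height: 20 mm diameter, free from 60 mm height up, 125 mm from the sleeve's axis, on a flat steel arm (top at 57 mm). Push it sideways to turn the sleeve. At sleeve = 0 it stands 115 degrees anticlockwise (from above) of the chuck's x axis.
- jaw0: steel chuck jaw 0, 16 mm wide, from the face (66 mm height) up to 92 mm height (inner step 14 mm long) and 30 mm long radially at its foot. Origin: foot of its gripping face; its x axis points outwards from the chuck's axis. The three jaws stand 120 degrees apart and move together as the sleeve turns.
- jaw1: steel chuck jaw 1, 16 mm wide, from the face (66 mm height) up to 92 mm height (inner step 14 mm long) and 30 mm long radially at its foot. Origin: foot of its gripping face; its x axis points outwards from the chuck's axis. The three jaws stand 120 degrees apart and move together as the sleeve turns.
- jaw2: steel chuck jaw 2, 16 mm wide, from the face (66 mm height) up to 92 mm height (inner step 14 mm long) and 30 mm long radially at its foot. Origin: foot of its gripping face; its x axis points outwards from the chuck's axis. The three jaws stand 120 degrees apart and move together as the sleeve turns.
- pliers: pliers with red handles lying on the bench beyond the chuck, 145 mm long, 68 mm wide and 16 mm high; origin at the pivot on the bench, x towards the jaws. Bystander.
- bottle: green drinking bottle, 68 mm in diameter, 170 mm tall, standing; origin at the centre of its base. Bystander.
- parts_bin: green open bin with rubber parts in it, 220 (x) by 140 by 70 mm high, fixed; origin at the centre of its underside. Bystander.
Things that resemble listed ones, but are neither listed nor needed, are in the scene too. Leave any brown look-alike of the slim_plug alone.

How it is judged:
On the way:
1. the slim plug stands upright on the chuck's face between the jaws, let go by the robot, its axis within 12 mm of the chuck's (horizontal distance between slim_plug and seat below 0.012 m and z of slim_plug in the frame of seat between -0.004 and 0.004 m and angle between slim_plug's own z axis and vertical below 0.08 rad and contact force between slim_plug and the arm below 0.1 N and contact force between slim_plug and the fingers below 0.1 N), for 0.1 s.
At the end, for the whole second after the job is handed in: The slim plug stands on the chuck's face (underside within 4 mm of it in height), upright within 0.06 rad, its axis within 4 mm of the chuck's axis, each of the three jaws pressing on it with more than 3 N; plug and sleeve at rest (horizontal distance between slim_plug and seat below 0.004 m and z of slim_plug in the frame of seat between -0.004 and 0.004 m and angle between slim_plug's own z axis and vertical below 0.06 rad and contact force between each of jaw0, jaw1, jaw2 and slim_plug above 3 N and linear speed of slim_plug below 0.02 m/s and velocity of joint sleeve between -0.05 and 0.05 rad/s); the robot touches nothing.
It fails at once if the fat plug is moved by more than 30 mm (distance of fat_plug from where it was at the start of the episode above 0.03 m).
It fails at once if the pliers are moved by more than 30 mm (distance of pliers from where it was at the start of the episode above 0.03 m).
It fails at once if the bottle is moved by more than 30 mm or tipped (distance of bottle from where it was at the start of the episode above 0.03 m or angle between bottle's own z axis and vertical above 0.3 rad).
It also fails if it takes over 58 s, if anything falls off the work surface, if the arm or the gripper's body presses on something with over 40 N, if the wrist force passes 120 N, or if a joint passes its speed limit or range.

## Working session

There is one attempt and no reset: what is moved stays moved. The work goes in short steps, Python scripts to look and compute and a tool call to move; the robot and the scene stay as the last step left them, time stands still between calls to the robot, and variables do not carry over. Pictures are saved under pics/ and viewed, and the job is handed in when it is done.

Besides the shell and the picture viewer there is one more tool, called after "Request:" as a command line: name --pt "numbers of a row" for each row, then --argument value for the rest. apply_moves: Moves the arm, as the interface text tells. Its arguments: {"type":"object","properties":{"plan":{"type":"array"},"hand":{"type":"number"}},"required":["plan"]}

```bash
mkdir -p pics; ls; python3 - <<'E'
from cell import get_state, viewer, r
import cv2,numpy as np
for n in ["scene","top","wrist"]:
    im,d=viewer.get_image(n); cv2.imwrite(f"pics/{n}0.png",im); np.save(f"pics/{n}0.npy",d)
    i=viewer.camera_info(n); print(n,i["vertical_fov"],i["cx"],i["cy"]); print(np.round(i["pose"],3))
print(r.hold_point_z); print(get_state())
E
```

```text
pics
scene 54.23676928479168 319.2459825052686 193.0711234904721
[[-0.546  0.448 -0.708  1.483]
 [ 0.838  0.305 -0.453  0.558]
 [ 0.013 -0.84  -0.542  0.767]
 [ 0.     0.     0.     1.   ]]
top 57.71697995284626 328.011551697898 199.08124581879665
[[-0.028 -0.993  0.118  0.499]
 [-1.     0.029  0.003 -0.036]
 [-0.006 -0.118 -0.993  1.264]
 [ 0.     0.     0.     1.   ]]
wrist 62.17167829753829 319.58085179049715 203.32490744031313
[[ 0.296 -0.911 -0.287  0.265]
 [-0.955 -0.283 -0.087 -0.598]
 [-0.002  0.3   -0.954  0.373]
 [ 0.     0.     0.     1.   ]]
0.0187
{'t': 0.15, 'q': array([-1.44509747e+00,  2.45670480e-01,  1.55873977e+00,  6.04159732e-06,
        1.33871837e+00, -1.74086550e-01]), 'qvel': array([ 0.00129586, -0.00198495, -0.00309662,  0.00085199, -0.00038272,
       -0.00093242]), 'tau': array([-9.92131500e-04, -4.29988325e+01, -3.26552546e+01, -1.71327656e-04,
        3.53378462e-03,  7.11998354e-06]), 'position': array([ 0.19191509, -0.62056805,  0.2304196 ]), 'ee_rot': array([-3.14132082e+00,  1.51173416e-03, -1.27101211e+00]), 'wrist_force': array([ 0.13675249, -0.36683484,  0.13932422]), 'ft_torque': array([-0.01995342, -0.00657597, -0.00878949]), 'gripper_width': 0.08533606656508264}
```

View pics/top0.png

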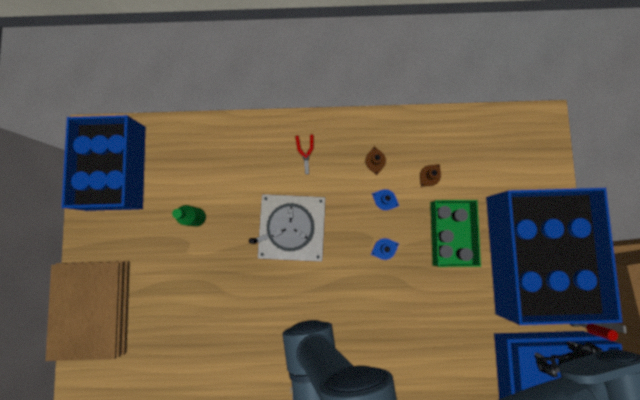

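View pics/scene0.png

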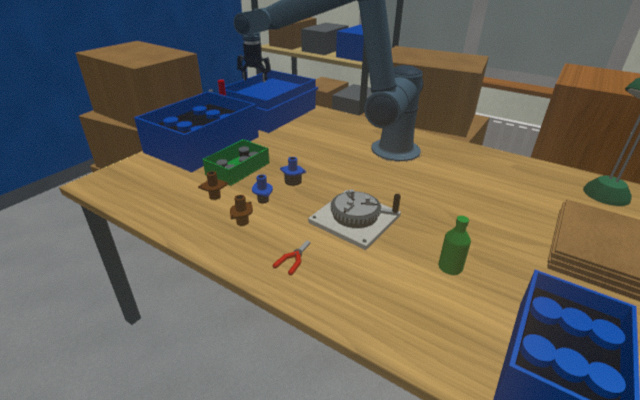

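View pics/wrist0.png

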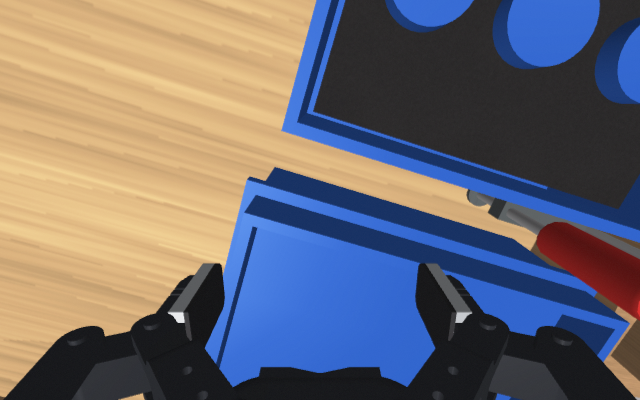

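```bash
cat > h.py <<'E'
import numpy as np,cv2
from cell import get_state, viewer, r
def K(n):
    i=viewer.camera_info(n); return 200/np.tan(np.radians(i["vertical_fov"])/2),i["cx"],i["cy"],np.array(i["pose"])
def cloud(n,d):
    f,cx,cy,T=K(n); v,u=np.mgrid[:400,:640]
    P=np.stack([(u-cx)*d/f,(v-cy)*d/f,d,np.ones_like(d)],-1); return (P@T.T)[...,:3]
def proj(n,p):
    f,cx,cy,T=K(n); c=np.linalg.inv(T)@np.append(p,1); return cx+f*c[0]/c[2],cy+f*c[1]/c[2]
E
python3 - <<'E'
from h import *
im=cv2.imread("pics/scene0.png"); a=cv2.resize(im[140:240,190:320],None,fx=6,fy=6,interpolation=2)[:600]
cv2.imwrite("pics/crop.png",a)
im=cv2.imread("pics/top0.png"); a=cv2.resize(im[180:280,230:430],None,fx=4,fy=4,interpolation=2)
cv2.imwrite("pics/crop2.png",a)
im=cv2.imread("pics/top0.png");P=cloud("top",np.load("pics/top0.npy"))
for nm,(u0,u1,v0,v1) in dict(blueA=(365,405,185,215),blueB=(365,405,232,265)).items():
    p=P[v0:v1,u0:u1].reshape(-1,3); c=im[v0:v1,u0:u1].reshape(-1,3).astype(int)
    m=(c[:,0]>c[:,2]+40)&(p[:,2]>0.02); q=p[m]
    top=q[q[:,2]>.08]; fl=q[q[:,2]<.07]
    print(nm,m.sum(),len(top),top.mean(0),np.percentile(top[:,:2],[5,95],axis=0),top[:,2].max(),fl.mean(0),fl.min(0),fl.max(0))
    w,V=np.linalg.eigh(np.cov(fl[:,:2].T)); print(np.sqrt(w),V[:,1])
E
```

```text
blueA 363 78 [ 0.63276657 -0.22156125  0.11353556] [[ 0.62027706 -0.23841275]
 [ 0.64874799 -0.20997671]] 1.2637815211112344 [ 0.63542632 -0.2211638   0.05423032] [ 0.60379306 -0.26380742  0.04790003] [ 0.66918343 -0.18365005  0.0696141 ]
[0.01777471 0.02328073] [0.4861313  0.87388578]
blueB 378 81 [ 0.47251821 -0.21083732  0.12723564] [[ 0.45714566 -0.22821323]
 [ 0.48558612 -0.19947332]] 1.2637815211112344 [ 0.47346432 -0.21216703  0.05378502] [ 0.43908114 -0.25621699  0.04426234] [ 0.50507388 -0.17228581  0.06839107]
[0.01801793 0.02343247] [-0.3615368   0.93235784]
```

View pics/crop.png

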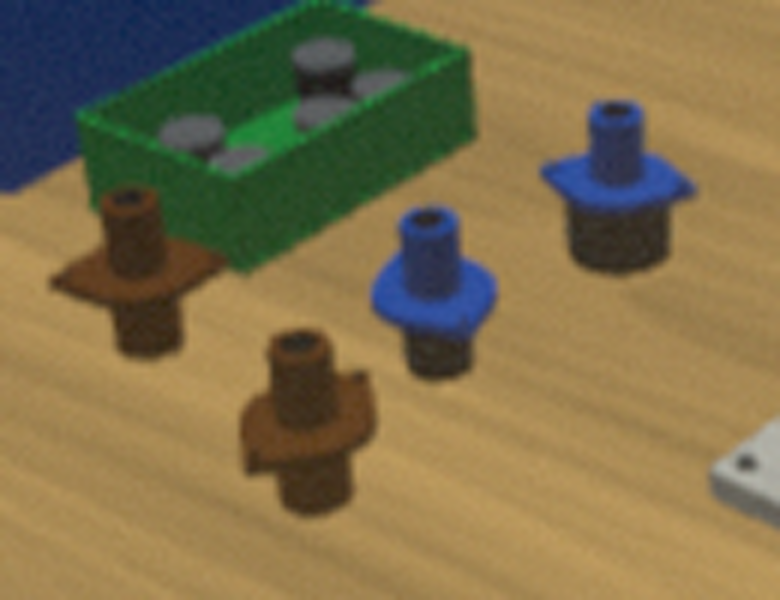

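View pics/crop2.png

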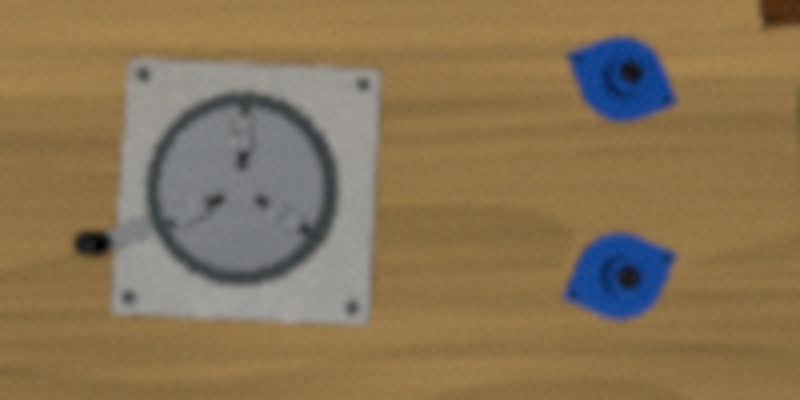

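Candidates for the slim plug: blue at scene (262,188) has the narrow spigot. Blue at (292,171) has the wide spigot, and brown at (213,186) and (241,210) are look-alikes. I choose blue (262,188), which is top (385,199). Next I measure the chuck, handle and surroundings.

```bash
python3 - <<'E'
from h import *
im=cv2.imread("pics/top0.png");P=cloud("top",np.load("pics/top0.npy"))
def reg(nm,u0,u1,v0,v1,z0,z1):
    p=P[v0:v1,u0:u1].reshape(-1,3); q=p[(p[:,2]>z0)&(p[:,2]<z1)]; print(nm,len(q),q.mean(0).round(4),q.min(0).round(3),q.max(0).round(3)); return q
q=reg("face",262,322,198,258,.055,.08)
from scipy.optimize import least_squares
h=cv2.convexHull(q[:,:2].astype(np.float32))
h=h[:,0]; print("hull circle",cv2.minEnclosingCircle(h))
reg("board",255,330,190,265,.012,.03)
q=reg("handle",243,262,232,248,.09,.14)
reg("jaws",262,322,198,258,.08,.12)
reg("bottle",165,210,200,230,.03,.2); reg("pliers",290,320,130,178,.006,.03)
reg("bin",425,485,195,272,.03,.1); reg("bigbox",488,620,185,325,.03,.6); reg("traybox",495,640,330,400,.03,.8)
# board corners
hsv=cv2.cvtColor(im,cv2.COLOR_BGR2HSV); m=((P[...,2]>.012)).astype(np.uint8); m[:, :240]=0;m[:,345:]=0;m[:185]=0;m[275:]=0
n,l,s,c=cv2.connectedComponentsWithStats(m); k=1+np.argmax(s[1:,4]); 
q=P[(l==k)&(P[...,2]>.012)&(P[...,2]<.03)][:,:2]; print("rect",cv2.minAreaRect((q*1000).astype(np.float32)))
a=cv2.resize(cv2.imread("pics/scene0.png")[170:260,300:420],None,fx=6,fy=6,interpolation=2); cv2.imwrite("pics/crop3.png",a)
E
```

```text
face 1768 [0.552  0.0948 0.0646] [0.474 0.013 0.055] [0.633 0.19  0.08 ]
hull circle ((0.5486873984336853, 0.10491127520799637), 0.09247041493654251)
board 2206 [0.5506 0.0882 0.0202] [ 0.437 -0.022  0.012] [0.668 0.211 0.029]
handle 40 [0.5113 0.2103 0.113 ] [0.503 0.203 0.09 ] [0.519 0.22  0.122]
jaws 101 [0.5504 0.0941 0.0887] [0.515 0.046 0.08 ] [0.611 0.149 0.098]
bottle 532 [0.5958 0.4123 0.1126] [0.565 0.392 0.031] [0.632 0.455 0.175]
pliers 307 [0.8186 0.0419 0.0138] [ 0.738 -0.006  0.006] [0.899 0.098 0.023]
bin 1680 [ 0.5159 -0.4517  0.0547] [ 0.406 -0.527  0.03 ] [ 0.628 -0.381  0.078]
bigbox 16051 [ 0.4354 -0.7331  0.1157] [ 0.216 -0.894  0.03 ] [ 0.642 -0.58   0.167]
traybox 8876 [ 0.1885 -0.5935  0.3365] [-0.008 -0.893  0.03 ] [ 0.261 -0.339  0.579]
rect ((553.1405029296875, 94.35150146484375), (219.8313446044922, 220.14520263671875), 85.71609497070312)
```

View pics/crop3.png

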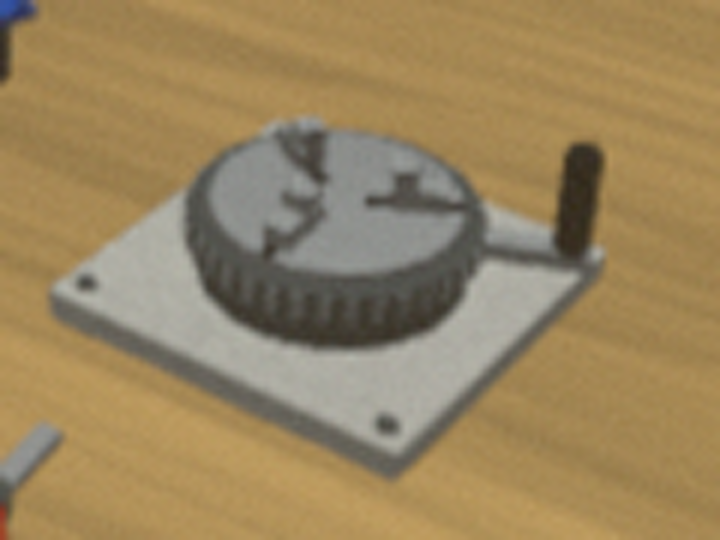

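```bash
cat >> h.py <<'E'
def go(target,yaw=None):
    s=get_state(); p=s["position"]; y=s["ee_rot"][2]; d=np.array(target)-p
    c,sn=np.cos(y),np.sin(y)
    print("t",round(s["t"],2),"pos",p.round(4),"rpy",s["ee_rot"].round(4),"F",s["wrist_force"].round(2),"w",round(s["gripper_width"],4),"q",s["q"].round(2))
    # turn about tool z (down) positive = world yaw decreases
    print("units",np.round(np.array([c*d[0]+sn*d[1],sn*d[0]-c*d[1],-d[2]])/.025,3),"turn",None if yaw is None else round(-(yaw-y),3))
E
python3 -c "
from h import *
go([.62,-.235,.24])"
```

```text
t 0.15 pos [ 0.1919 -0.6206  0.2304] rpy [-3.1413e+00  1.5000e-03 -1.2710e+00] F [ 0.14 -0.37  0.14] w 0.0853 q [-1.45  0.25  1.56  0.    1.34 -0.17]
units [ -9.678 -20.914  -0.383] turn None
```

Request:
apply_moves --pt "0 -1 -0.5 0" --pt "-0.5 -2.5 -0.5 0" --pt "-1.3 -4 -0.5 0" --pt "-2.1 -5.6 -0.5 0" --pt "-2.9 -7.2 -0.5 0" --pt "-3.7 -8.8 -0.5 0" --pt "-4.5 -10.4 -0.5 0" --pt "-5 -11.4 -0.5 0" --hand -1

```text
t: 0.95
position: [0.429, -0.4149, 0.2435]
ee_rot: [-3.141, 0.001, -1.269]
wrist_force: [-0.3, -0.7, 0.5]
gripper_width: 0.0854
```

Request:
apply_moves --pt "-0.7 -1.4 0 0" --pt "-1.4 -2.8 0 0" --pt "-2.1 -4.3 0 0" --pt "-2.8 -5.8 0 0" --pt "-3.5 -7.3 0 0" --pt "-4.1 -8.6 0 0" --pt "-4.7 -9.5 0 0" --pt "-4.7 -9.5 0 0"

```text
t: 1.75
position: [0.621, -0.2321, 0.2431]
ee_rot: [3.141, 0.001, -1.267]
wrist_force: [-0.8, 0.6, 0.1]
gripper_width: 0.0853
```

```bash
python3 - <<'E'
from h import *
im,d=viewer.get_image("wrist"); cv2.imwrite("pics/w1.png",im); np.save("pics/w1.npy",d)
P=cloud("wrist",d); c=im.astype(int)
m=(c[...,0]>c[...,2]+40)
for lo,hi in((.088,.108),(.045,.06)):
    k=m&(P[...,2]>lo)&(P[...,2]<hi); q=P[k]; print(len(q),q.mean(0).round(4),q.min(0).round(4),q.max(0).round(4))
    if len(q): print(cv2.minEnclosingCircle(q[:,:2].astype(np.float32)), np.median(q[:,2]))
go([.633,-.2215,.062])
E
```

```text
2699 [ 0.5616 -0.3945  0.0972] [ 0.4526 -0.5833  0.088 ] [ 0.6495 -0.1965  0.108 ]
((0.5410477519035339, -0.38702866435050964), 0.20492973923683167) 0.09766771600301277
6562 [ 0.5743 -0.2866  0.0528] [ 0.4393 -0.6037  0.045 ] [ 0.6686 -0.168   0.06  ]
((0.5450975894927979, -0.3867699205875397), 0.2360866665840149) 0.05293094118940883
t 1.8 pos [ 0.62   -0.2337  0.2432] rpy [ 3.1408e+00  6.0000e-04 -1.2684e+00] F [-0.64 -0.44 -0.36] w 0.0855 q [-0.53  0.27  1.51 -0.    1.37  0.74]
units [-0.312 -0.642  7.248] turn None
```

View pics/w1.png

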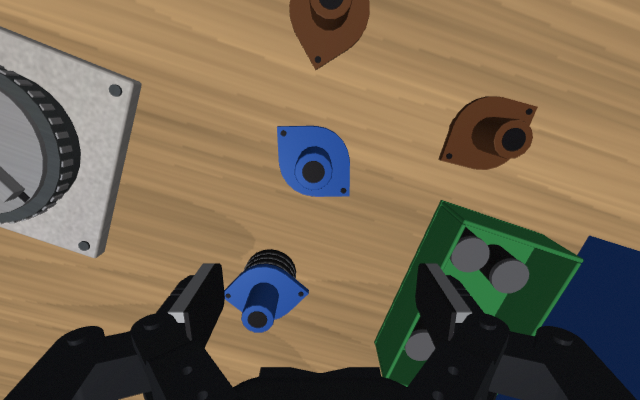

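```bash
python3 - <<'E'
from h import *
im=cv2.imread("pics/w1.png"); P=cloud("wrist",np.load("pics/w1.npy")); c=im.astype(int)[110:210,265:365]; P=P[110:210,265:365]
m=(c[...,0]>c[...,2]+40)
for lo,hi in((.088,.108),(.045,.06)):
    q=P[m&(P[...,2]>lo)&(P[...,2]<hi)]; print(len(q),q.mean(0).round(4),q.min(0).round(4),q.max(0).round(4),cv2.minEnclosingCircle(q[:,:2].astype(np.float32)), np.median(q[:,2]))
E
python3 -c "
from h import *
go([.633,-.2215,.062])"
```

```text
765 [ 0.6342 -0.2227  0.0975] [ 0.6163 -0.2399  0.088 ] [ 0.6495 -0.2062  0.1005] ((0.6329336166381836, -0.2229606956243515), 0.017070742323994637) 0.09776931758017171
3129 [ 0.637  -0.2216  0.0529] [ 0.5976 -0.2671  0.0474] [ 0.6686 -0.1783  0.06  ] ((0.6331552267074585, -0.2227676808834076), 0.04994570463895798) 0.05289567090086844
t 1.8 pos [ 0.62   -0.2337  0.2432] rpy [ 3.1408e+00  6.0000e-04 -1.2684e+00] F [-0.64 -0.44 -0.36] w 0.0855 q [-0.53  0.27  1.51 -0.    1.37  0.74]
units [-0.312 -0.642  7.248] turn None
```

Request:
apply_moves --pt "-0.26 -0.63 0 0" --pt "-0.26 -0.63 1.2 0" --pt "-0.26 -0.63 2.4 0" --pt "-0.26 -0.63 3.6 0" --pt "-0.26 -0.63 4.8 0" --pt "-0.26 -0.63 5.1 0" --pt "-0.26 -0.63 5.1 0" --pt "-0.26 -0.63 5.1 0"

```text
t: 2.6
position: [0.6336, -0.2249, 0.1181]
ee_rot: [-3.14, -0.002, -1.272]
wrist_force: [-0.1, -0.8, -0.6]
gripper_width: 0.0854
```

```bash
python3 -c "
from h import *
go([.633,-.2228,.062])"
```

```text
t 2.6 pos [ 0.6336 -0.2249  0.1181] rpy [-3.1397e+00 -1.9000e-03 -1.2715e+00] F [-0.13 -0.79 -0.64] w 0.0854 q [-0.51  0.41  1.57  0.    1.16  0.76]
units [-8.900e-02 -1.000e-03  2.246e+00] turn None
```

Request:
apply_moves --pt "-0.05 0 0.6 0" --pt "-0.05 0 1.2 0" --pt "-0.05 0 1.7 0" --pt "-0.05 0 2.1 0" --pt "-0.05 0 2.2 0" --pt "-0.05 0 2.2 0" --pt "-0.05 0 2.2 0" --pt "-0.05 0 2.2 0"

```text
t: 3.4
position: [0.6329, -0.2233, 0.0622]
ee_rot: [-3.14, -0.001, -1.271]
wrist_force: [-0.2, 0.4, -0.6]
gripper_width: 0.0853
```

Request:
apply_moves --pt "0 0 0 0" --pt "0 0 0 0" --pt "0 0 0 0" --pt "0 0 0 0" --pt "0 0 0 0" --pt "0 0 0 0" --pt "0 0 0 0" --pt "0 0 0 0" --hand 1

```text
t: 4.2
position: [0.6325, -0.223, 0.0616]
ee_rot: [-3.141, -0.0, -1.271]
wrist_force: [-0.2, 1.6, 2.7]
gripper_width: 0.0328
```

```bash
python3 - <<'E'
from h import *
im,d=viewer.get_image("wrist"); cv2.imwrite("pics/w2.png",im)
go([.633,-.2228,.062])
E
```

```text
t 4.25 pos [ 0.6325 -0.223   0.0616] rpy [-3.1412e+00 -3.0000e-04 -1.2710e+00] F [0.45 0.06 2.78] w 0.0327 q [-0.51  0.48  1.59  0.    1.07  0.76]
units [-0.003 -0.021 -0.015] turn None
```

View pics/w2.png

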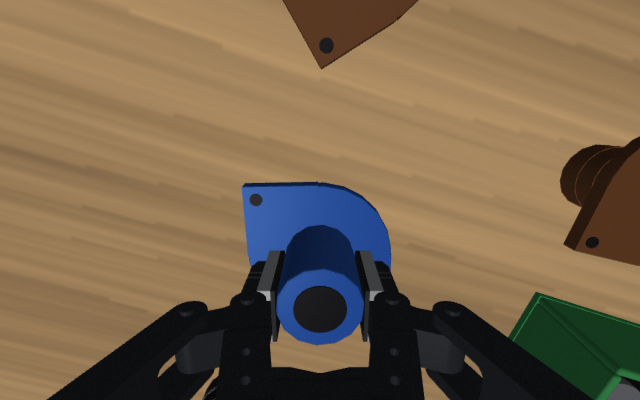

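The plug's boss is gripped, seen at (320,310) with width 33 mm. Next I lift it and move to a viewpoint short of the chuck.

Request:
apply_moves --pt "0 0 -0.8 0" --pt "0 0 -1.8 0" --pt "0 0 -3 0" --pt "0 0 -4.5 0" --pt "0 0 -6 0" --pt "0 0 -7.2 0" --pt "0 0 -8 0" --pt "0 0 -8 0"

```text
t: 5.05
position: [0.6335, -0.2237, 0.2647]
ee_rot: [-3.138, -0.004, -1.271]
wrist_force: [0.2, -0.2, -1.5]
gripper_width: 0.0327
```

```bash
python3 -c "
from h import *
go([.47,.07,.26])"
```

```text
t 5.05 pos [ 0.6335 -0.2237  0.2647] rpy [-3.1376 -0.0044 -1.271 ] F [ 0.17 -0.22 -1.48] w 0.0327 q [-0.51  0.27  1.47 -0.    1.4   0.76]
units [-13.155   2.78    0.186] turn None
```

Request:
apply_moves --pt "-0.5 0.1 0 0" --pt "-1.4 0.3 0 0" --pt "-2.6 0.5 0 0" --pt "-3.8 0.8 0 0" --pt "-5 1 0 0" --pt "-6 1.2 0 0" --pt "-6.7 1.4 0 0" --pt "-7 1.5 0 0"

```text
t: 5.85
position: [0.543, -0.065, 0.2593]
ee_rot: [3.139, 0.002, -1.27]
wrist_force: [-0.9, -0.3, -1.7]
gripper_width: 0.033
```

Request:
apply_moves --pt "-0.5 0.1 0 0" --pt "-1.4 0.3 0 0" --pt "-2.6 0.5 0 0" --pt "-3.8 0.8 0 0" --pt "-5 1 0 0" --pt "-5.8 1.2 0 0" --pt "-6.1 1.3 0 0" --pt "-6.1 1.3 0 0"

```text
t: 6.65
position: [0.4685, 0.0695, 0.2612]
ee_rot: [-3.142, -0.0, -1.27]
wrist_force: [0.1, -0.1, -1.4]
gripper_width: 0.0325
```

```bash
python3 - <<'E'
from h import *
go([.552,.0945,.2])
im,d=viewer.get_image("wrist"); cv2.imwrite("pics/w3.png",im); np.save("pics/w3.npy",d)
P=cloud("wrist",d)
m=((P[...,2]>.06)&(P[...,2]<.072)&(np.hypot(P[...,0]-.552,P[...,1]-.0945)<.076))
q=P[m]; print(len(q),cv2.minEnclosingCircle(q[:,:2].astype(np.float32)),np.median(q[:,2]),q.min(0),q.max(0))
E
```

```text
t 6.65 pos [0.4685 0.0695 0.2612] rpy [-3.1415e+00 -3.0000e-04 -1.2702e+00] F [ 0.07 -0.1  -1.43] w 0.0325 q [-0.09 -0.21  1.96 -0.    1.39  1.18]
units [ 0.034 -3.485  2.448] turn None
16360 ((0.5520043969154358, 0.09448952972888947), 0.07609529048204422) 0.0658973443889066 [0.47605384 0.01981543 0.06000028] [0.6279245  0.17042562 0.07196125]
```

View pics/w3.png

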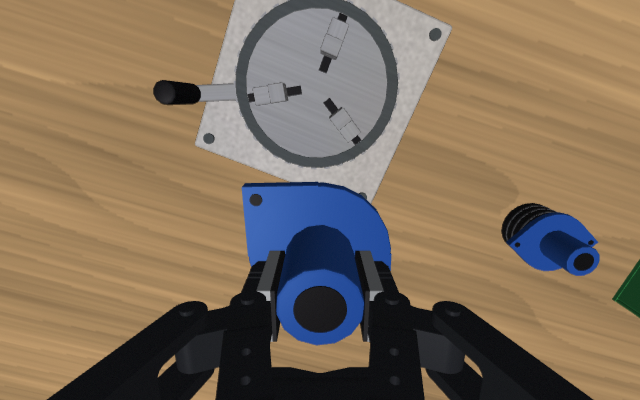

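```bash
python3 - <<'E'
from h import *
from scipy.optimize import least_squares
im=cv2.imread("pics/w3.png"); g=cv2.GaussianBlur(cv2.cvtColor(im,cv2.COLOR_BGR2GRAY),(5,5),0).astype(float)
f,cx,cy,T=K("wrist")
def ray(u,v,z):
    d=T[:3,:3]@np.array([(u-cx)/f,(v-cy)/f,1]); return T[:3,3]+d*(z-T[2,3])/d[2]
def samp(c,z,r0,r1,sign):
    pts=[]
    for a in np.radians(np.arange(0,360,4)):
        rs=np.arange(r0,r1,.0005); uv=np.array([proj("wrist",[c[0]+x*np.cos(a),c[1]+x*np.sin(a),z]) for x in rs])
        if uv[:,1].min()<3 or uv[:,0].min()<3: continue
        v=cv2.remap(g.astype(np.float32),uv[:,0].astype(np.float32).reshape(1,-1),uv[:,1].astype(np.float32).reshape(1,-1),1)[0]
        dv=np.gradient(v)*sign; k=dv.argmax()
        if dv[k]>3: x=rs[k]; pts.append([c[0]+x*np.cos(a),c[1]+x*np.sin(a)])
    p=np.array(pts); s=least_squares(lambda x:np.hypot(p[:,0]-x[0],p[:,1]-x[1])-x[2],[*c,.07],loss="soft_l1",f_scale=.001); print(len(p),s.x.round(4),np.std(s.fun).round(5))
samp([.552,.0945],.066,.058,.076,-1)
samp([.552,.0945],.060,.074,.088,1)
# handle top
P=cloud("wrist",np.load("pics/w3.npy")); m=(P[...,2]>.1)&(P[...,2]<.125)&(np.hypot(P[...,0]-.511,P[...,1]-.21)<.03)
q=P[m]; print(len(q),q.mean(0),cv2.minEnclosingCircle(q[:,:2].astype(np.float32)))
# held plug
m=(P[...,0]>.3)&(im[...,0]>im[...,2]+40.)&(np.hypot(P[...,0]-.4685,P[...,1]-.0695)<.025)&(P[...,2]>.285)
q=P[m]; print(len(q),q.mean(0),cv2.minEnclosingCircle(q[:,:2].astype(np.float32)))
a=cv2.resize(im[0:180,140:400],None,fx=3,fy=3); cv2.imwrite("pics/c4.png",a)
E
```

```text
Traceback (most recent call last):
  File "h.py", line 9, in proj
    f,cx,cy,T=K(n); c=np.linalg.inv(T)@np.append(p,1); return cx+f*c[0]/c[2],cy+f*c[1]/c[2]
              ~^^^
  File "h.py", line 4, in K
    i=viewer.camera_info(n); return 200/np.tan(np.radians(i["vertical_fov"])/2),i["cx"],i["cy"],np.array(i["pose"])
ValueError: time passes only in moves, steps and waits
```

Too many camera_info calls; I'll cache it.

```bash
sed -i 's/^def K(n):/import functools\n@functools.lru_cache(None)\ndef K(n):/' h.py
cat > fit.py <<'E'
from h import *
from scipy.optimize import least_squares
im=cv2.imread("pics/w3.png"); g=cv2.GaussianBlur(cv2.cvtColor(im,cv2.COLOR_BGR2GRAY),(5,5),0).astype(float)
def samp(c,z,r0,r1,sign):
    pts=[]
    for a in np.radians(np.arange(0,360,4)):
        rs=np.arange(r0,r1,.0005); uv=np.array([proj("wrist",[c[0]+x*np.cos(a),c[1]+x*np.sin(a),z]) for x in rs])
        if uv[:,1].min()<3 or uv[:,0].min()<3: continue
        v=cv2.remap(g.astype(np.float32),uv[:,0].astype(np.float32).reshape(1,-1),uv[:,1].astype(np.float32).reshape(1,-1),1)[0]
        dv=np.gradient(v)*sign; k=dv.argmax()
        if dv[k]>3: x=rs[k]; pts.append([c[0]+x*np.cos(a),c[1]+x*np.sin(a)])
    p=np.array(pts); s=least_squares(lambda x:np.hypot(p[:,0]-x[0],p[:,1]-x[1])-x[2],[*c,.07],loss="soft_l1",f_scale=.001); print(len(p),s.x.round(4),np.std(s.fun).round(5))
samp([.552,.0945],.066,.058,.076,-1)
samp([.552,.0945],.060,.074,.088,1)
P=cloud("wrist",np.load("pics/w3.npy")); m=(P[...,2]>.1)&(P[...,2]<.125)&(np.hypot(P[...,0]-.511,P[...,1]-.21)<.03)
q=P[m]; print(len(q),q.mean(0),cv2.minEnclosingCircle(q[:,:2].astype(np.float32)))
m=(im[...,0]>im[...,2]+40.)&(np.hypot(P[...,0]-.4685,P[...,1]-.0695)<.025)&(P[...,2]>.285)
q=P[m]; print(len(q),q.mean(0),cv2.minEnclosingCircle(q[:,:2].astype(np.float32)))
a=cv2.resize(im[0:180,140:400],None,fx=3,fy=3); cv2.imwrite("pics/c4.png",a)
E
python3 fit.py
```

```text
81 [0.5516 0.0983 0.0674] 0.00157
74 [0.5515 0.0982 0.0794] 0.00031
625 [0.50999619 0.21329767 0.11420585] ((0.5095037817955017, 0.21526165306568146), 0.010038250125944614)
4459 [0.47530682 0.07135525 0.29600549] ((0.4709632098674774, 0.0683145523071289), 0.018635310232639313)
```

```bash
sleep 1
```

```text
(no output)
```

View pics/c4.png

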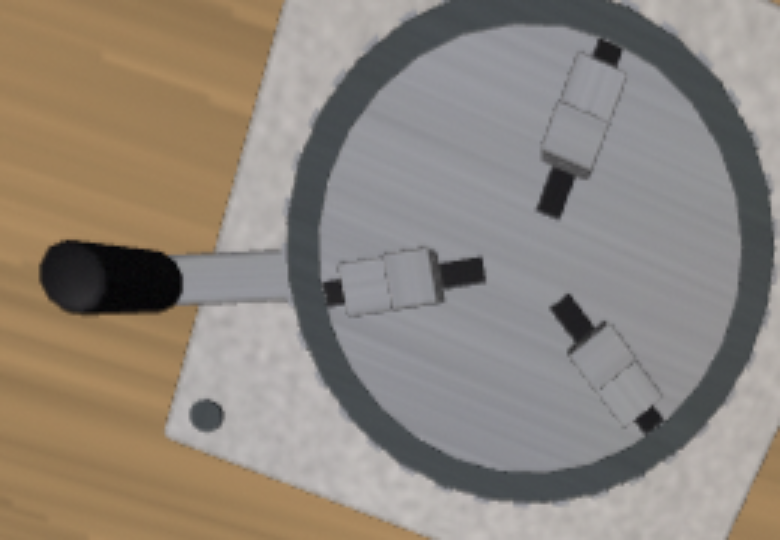

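```bash
python3 -c "
from h import *
go([.5516,.0978,.21])"
```

```text
t 6.7 pos [0.469  0.0689 0.2613] rpy [-3.1414e+00 -6.0000e-04 -1.2710e+00] F [ 0.25 -0.63 -2.64] w 0.0325 q [-0.09 -0.21  1.96 -0.    1.39  1.18]
units [-0.128 -3.5    2.052] turn None
```

Request:
apply_moves --pt "0 -0.6 0 0" --pt "-0.05 -1.4 0.3 0" --pt "-0.1 -2.2 0.8 0" --pt "-0.12 -2.9 1.4 0" --pt "-0.12 -3.4 1.9 0" --pt "-0.12 -3.5 2.05 0" --pt "-0.12 -3.5 2.05 0" --pt "-0.12 -3.5 2.05 0"

```text
t: 7.5
position: [0.5516, 0.0973, 0.2106]
ee_rot: [-3.141, -0.0, -1.272]
wrist_force: [-0.4, 0.2, -2.0]
gripper_width: 0.0328
```

```bash
python3 - <<'E'
from h import *
go([.5516,.098,.128])
im,d=viewer.get_image("scene"); cv2.imwrite("pics/s5.png",cv2.resize(im[130:260,280:440],None,fx=4,fy=4))
im,d=viewer.get_image("wrist"); cv2.imwrite("pics/w5.png",im)
E
```

```text
t 7.5 pos [0.5516 0.0973 0.2106] rpy [-3.1411e+00 -3.0000e-04 -1.2718e+00] F [-0.37  0.17 -1.95] w 0.0328 q [-0.03  0.06  1.81 -0.    1.28  1.24]
units [-0.025 -0.008  3.303] turn None
```

View pics/s5.png

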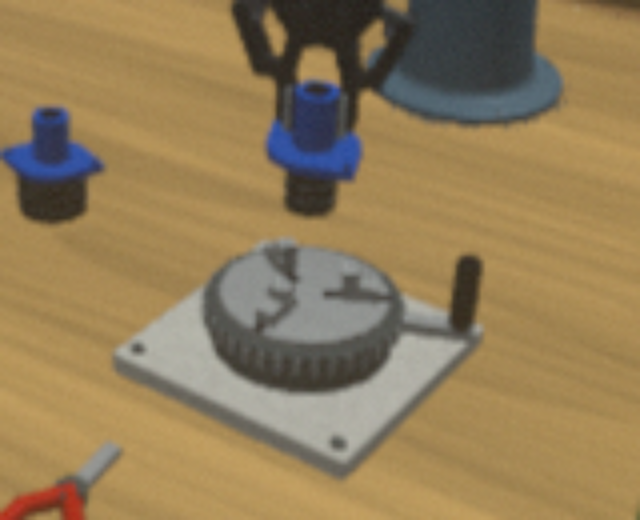

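The plug hangs upright above the face centre (crop: plug (311,190), face (303,290)). I lower it next.

Request:
apply_moves --pt "0 0 0.6 0" --pt "0 0 1.3 0" --pt "0 0 2 0" --pt "0 0 2.6 0" --pt "0 0 3 0" --pt "0 0 3.15 0" --pt "0 0 3.25 0" --pt "0 0 3.25 0"

```text
t: 8.4
position: [0.5517, 0.098, 0.1291]
ee_rot: [-3.141, -0.0, -1.271]
wrist_force: [0.2, 0.0, -1.8]
gripper_width: 0.0326
```

```bash
python3 -c "
from h import *
go([.5516,.098,.1276])"
```

```text
t 8.4 pos [0.5517 0.098  0.1291] rpy [-3.141e+00 -2.000e-04 -1.271e+00] F [ 0.25  0.   -1.79] w 0.0326 q [-0.03  0.15  1.86  0.    1.12  1.24]
units [-0.003  0.004  0.059] turn None
```

Request:
apply_moves --pt "0 0 0.03 0" --pt "0 0 0.06 0" --pt "0 0 0.06 0" --pt "0 0 0.06 0" --pt "0 0 0.06 0" --pt "0 0 0.06 0" --pt "0 0 0.06 0" --pt "0 0 0.06 0"

```text
t: 9.2
position: [0.5517, 0.098, 0.1276]
ee_rot: [-3.141, -0.0, -1.271]
wrist_force: [0.1, -0.4, 0.0]
gripper_width: 0.0324
```

Request:
apply_moves --pt "0 0 0 0" --pt "0 0 0 0" --pt "0 0 0 0" --pt "0 0 0 0" --pt "0 0 0 0" --pt "0 0 0 0" --pt "0 0 0 0" --pt "0 0 0 0" --hand -1

```text
t: 10.0
position: [0.5514, 0.098, 0.1273]
ee_rot: [3.142, 0.0, -1.271]
wrist_force: [-0.2, -0.8, 0.1]
gripper_width: 0.0855
```

Request:
apply_moves --pt "0 0 -0.4 0" --pt "0 0 -1 0" --pt "0 0 -1.8 0" --pt "0 0 -2.6 0" --pt "0 0 -3.4 0" --pt "0 0 -4 0" --pt "0 0 -4.2 0" --pt "0 0 -4.2 0"

```text
t: 10.8
position: [0.5519, 0.098, 0.2335]
ee_rot: [-3.14, -0.001, -1.271]
wrist_force: [0.0, -0.6, 0.6]
gripper_width: 0.0857
```

```bash
python3 - <<'E'
from h import *
go([.51,.215,.2])
im,d=viewer.get_image("scene"); cv2.imwrite("pics/s6.png",cv2.resize(im[130:260,280:440],None,fx=4,fy=4))
im,d=viewer.get_image("wrist"); cv2.imwrite("pics/w6.png",im); np.save("pics/w6.npy",d)
E
```

```text
t 10.8 pos [0.5519 0.098  0.2335] rpy [-3.1397e+00 -6.0000e-04 -1.2709e+00] F [ 0.   -0.64  0.6 ] w 0.0857 q [-0.03  0.03  1.79  0.    1.32  1.24]
units [-4.967  0.218  1.34 ] turn None
```

View pics/s6.png

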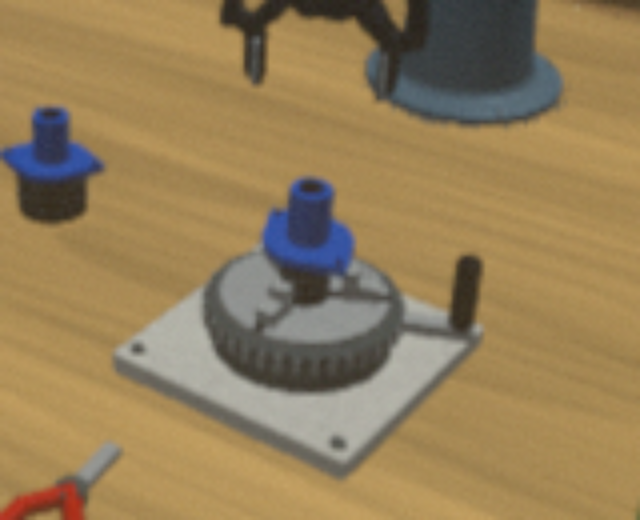

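View pics/w6.png

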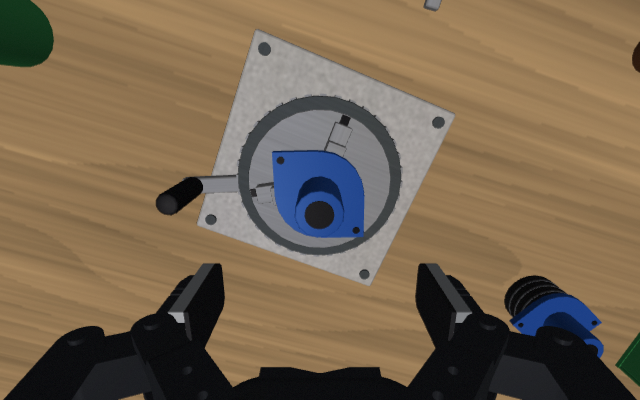

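The slim plug stands seated between the jaws (scene crop (310,240)) and is released. Next I align the open fingers over the handle post, with the jaws opening along its tangent.

Request:
apply_moves --pt "-0.6 0 0 -0.14" --pt "-1.4 0 0 -0.28" --pt "-2.2 0.05 0 -0.42" --pt "-3 0.1 0 -0.56" --pt "-3.8 0.2 0 -0.7" --pt "-4.5 0.2 0 -0.84" --pt "-4.97 0.22 0 -0.98" --pt "-4.97 0.22 0 -1.12" --hand 0

```text
t: 11.7
position: [0.5082, 0.2161, 0.2307]
ee_rot: [3.141, 0.003, -0.143]
wrist_force: [-0.4, -0.5, -0.2]
gripper_width: 0.0424
```

Request:
apply_moves --pt "0 0 0 -0.12" --pt "0 0 0 -0.26" --pt "0 0 0 -0.4" --pt "0 0 0 -0.495" --pt "0 0 0 -0.495" --pt "0 0 0 -0.495" --pt "0 0 0 -0.495" --pt "0 0 0 -0.495"

```text
t: 12.5
position: [0.5094, 0.215, 0.2321]
ee_rot: [-3.142, 0.0, 0.343]
wrist_force: [-0.2, -0.6, 0.4]
gripper_width: 0.0428
```

```bash
python3 - <<'E'
from h import *
go([.5095,.2153,.14],.344)
im,d=viewer.get_image("wrist"); cv2.imwrite("pics/w7.png",im)
P=cloud("wrist",d); m=(P[...,2]>.1)&(P[...,2]<.125)&(np.hypot(P[...,0]-.511,P[...,1]-.213)<.025)
q=P[m]; print(len(q),q.mean(0)); q=q[q[:,2]>.113]; print(len(q),cv2.minEnclosingCircle(q[:,:2].astype(np.float32)) if len(q) else 0)
E
```

```text
t 12.5 pos [0.5094 0.215  0.2321] rpy [-3.1416e+00  4.0000e-04  3.4320e-01] F [-0.21 -0.6   0.43] w 0.0428 q [ 0.19  0.02  1.81 -0.    1.32 -0.15]
units [ 0.009 -0.01   3.682] turn -0.001
519 [0.50825397 0.21837686 0.1149317 ]
437 ((0.5088419318199158, 0.21662941575050354), 0.01001771166920662)
```

View pics/w7.png

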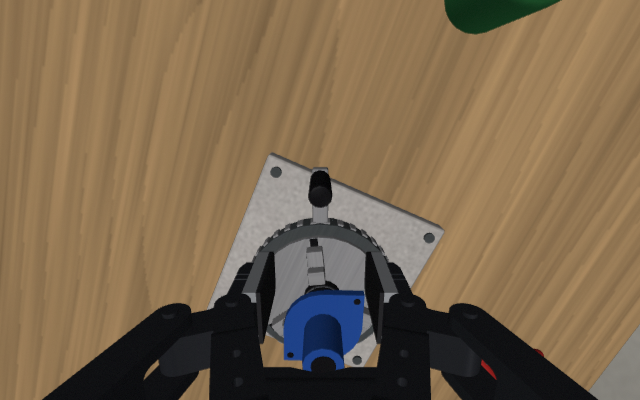

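Request:
apply_moves --pt "0 0 0.8 0" --pt "0 -0.02 1.7 0" --pt "0 -0.04 2.6 0" --pt "0 -0.05 3.5 0" --pt "0 -0.05 4.4 0" --pt "0 -0.05 5.3 0" --pt "0 -0.05 6.1 0" --pt "0 -0.05 6.2 0"

```text
t: 13.35
position: [0.507, 0.2158, 0.0746]
ee_rot: [-3.141, 0.005, 0.344]
wrist_force: [-0.4, -0.1, -0.0]
gripper_width: 0.0428
```

```bash
cat > arc.py <<'E'
from h import *
import sys
# plan poses along the arc from current: th0 current tool azimuth, list of dth
C=np.array([.5516,.098])
s=get_state(); p=s["position"]; y=s["ee_rot"][2]
rel=p[:2]-C; R=np.hypot(*rel); th=np.arctan2(rel[1],rel[0])
print("t",s["t"],"pos",p.round(4),"R",R.round(4),"th",np.degrees(th).round(2),"yaw",np.degrees(y).round(2),"F",s["wrist_force"].round(2),"w",s["gripper_width"].round(4))
f=s["wrist_force"]; print("F tangential(cw push reaction)",(f[0]*np.sin(th)-f[1]*np.cos(th)).round(2),"radial",(f[0]*np.cos(th)+f[1]*np.sin(th)).round(2))
for dd in map(float,sys.argv[1:]):
    d=np.radians(dd); Rr=.125
    t=th-d; q=C+Rr*np.array([np.cos(t),np.sin(t)]); e=q-p[:2]; c,sn=np.cos(y),np.sin(y)
    print([round(x,2) for x in ((c*e[0]+sn*e[1])/.025,(sn*e[0]-c*e[1])/.025)],"turn",round(-((t-np.pi/2)-y),3))
E
python3 arc.py 2 4 6 8 11 14 17 20
```

```text
Traceback (most recent call last):
  File "arc.py", line 7, in <module>
    print("t",s["t"],"pos",p.round(4),"R",R.round(4),"th",np.degrees(th).round(2),"yaw",np.degrees(y).round(2),"F",s["wrist_force"].round(2),"w",s["gripper_width"].round(4))
                                                                                                                                                 ^^^^^^^^^^^^^^^^^^^^^^^^
AttributeError: 'float' object has no attribute 'round'
```

```bash
sed -i 's/s\["gripper_width"\].round(4)/s["gripper_width"]/' arc.py; python3 arc.py 2 4 6 8 11 14 17 20
```

```text
t 13.35 pos [0.507  0.2158 0.0746] R 0.1259 th 110.73 yaw 19.68 F [-0.45 -0.15 -0.03] w 0.0428480855011961
F tangential(cw push reaction) -0.47 radial 0.02
[np.float64(0.18), np.float64(0.04)] turn 0.017
[np.float64(0.35), np.float64(0.04)] turn 0.051
[np.float64(0.52), np.float64(0.05)] turn 0.086
[np.float64(0.7), np.float64(0.07)] turn 0.121
[np.float64(0.96), np.float64(0.11)] turn 0.174
[np.float64(1.21), np.float64(0.16)] turn 0.226
[np.float64(1.47), np.float64(0.23)] turn 0.278
[np.float64(1.72), np.float64(0.31)] turn 0.331
```

Request:
apply_moves --pt "0.18 0.04 0 0.02" --pt "0.35 0.04 0 0.05" --pt "0.52 0.05 0 0.09" --pt "0.7 0.07 0 0.12" --pt "0.96 0.11 0 0.17" --pt "1.21 0.16 0 0.23" --pt "1.47 0.23 0 0.28" --pt "1.72 0.31 0 0.33"

```text
t: 14.15
position: [0.5524, 0.2231, 0.0787]
ee_rot: [3.14, 0.001, 0.012]
wrist_force: [-4.8, -2.3, 1.6]
gripper_width: 0.0426
```

```bash
python3 arc.py 2 4 6 8 11 14 17 20;python3 -c "
from h import *
im,d=viewer.get_image('scene'); cv2.imwrite('pics/s8.png',cv2.resize(im[130:260,280:440],None,fx=4,fy=4))"
```

```text
t 14.15 pos [0.5524 0.2231 0.0787] R 0.1251 th 89.65 yaw 0.66 F [-4.76 -2.26  1.64] w 0.04255988493307072
F tangential(cw push reaction) -4.75 radial -2.29
[np.float64(0.17), np.float64(0.01)] turn 0.052
[np.float64(0.35), np.float64(0.02)] turn 0.087
[np.float64(0.52), np.float64(0.04)] turn 0.122
[np.float64(0.69), np.float64(0.06)] turn 0.157
[np.float64(0.95), np.float64(0.11)] turn 0.21
[np.float64(1.21), np.float64(0.17)] turn 0.262
[np.float64(1.46), np.float64(0.25)] turn 0.314
[np.float64(1.7), np.float64(0.33)] turn 0.367
```

View pics/s8.png

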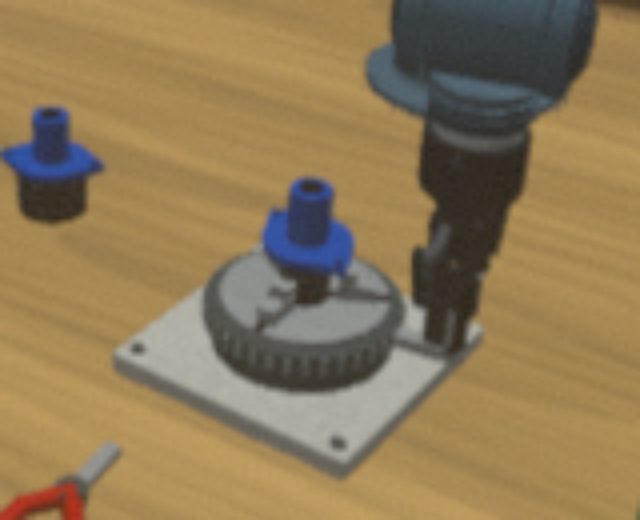

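Request:
apply_moves --pt "0.17 0.01 0.05 0.05" --pt "0.35 0.02 0.1 0.09" --pt "0.52 0.04 0.1 0.12" --pt "0.69 0.06 0.1 0.16" --pt "0.95 0.11 0.1 0.21" --pt "1.21 0.17 0.1 0.26" --pt "1.46 0.25 0.1 0.31" --pt "1.7 0.33 0.1 0.37"

```text
t: 15.0
position: [0.595, 0.2161, 0.0758]
ee_rot: [-3.141, 0.0, -0.358]
wrist_force: [-4.9, 0.5, 1.8]
gripper_width: 0.0423
```

```bash
python3 arc.py 2 4 6 8 10 12 14 16
```

```text
t 15.0 pos [0.595  0.2161 0.0758] R 0.1258 th 69.83 yaw -20.52 F [-4.91  0.55  1.8 ] w 0.042285505775212055
F tangential(cw push reaction) -4.8 radial -1.18
[np.float64(0.17), np.float64(0.03)] turn 0.029
[np.float64(0.35), np.float64(0.04)] turn 0.064
[np.float64(0.52), np.float64(0.05)] turn 0.099
[np.float64(0.7), np.float64(0.07)] turn 0.133
[np.float64(0.87), np.float64(0.1)] turn 0.168
[np.float64(1.04), np.float64(0.13)] turn 0.203
[np.float64(1.21), np.float64(0.17)] turn 0.238
[np.float64(1.38), np.float64(0.22)] turn 0.273
```

Request:
apply_moves --pt "0.17 0.03 0 0.03" --pt "0.35 0.04 0 0.06" --pt "0.52 0.05 0 0.1" --pt "0.7 0.07 0 0.13" --pt "0.87 0.1 0 0.17" --pt "1.04 0.13 0 0.2" --pt "1.21 0.17 0 0.24" --pt "1.38 0.22 0 0.27"

```text
t: 15.8
position: [0.6258, 0.1995, 0.0758]
ee_rot: [-3.139, 0.0, -0.628]
wrist_force: [-2.8, 4.6, 2.8]
gripper_width: 0.043
```

```bash
python3 arc.py 0.5 1 1.5 2 3 4 5 6;python3 -c "
from h import *
im,d=viewer.get_image('scene'); cv2.imwrite('pics/s9.png',cv2.resize(im[130:260,280:440],None,fx=4,fy=4))"
```

```text
t 15.8 pos [0.6258 0.1995 0.0758] R 0.1258 th 53.83 yaw -35.96 F [-2.8   4.58  2.83] w 0.042986905349326365
F tangential(cw push reaction) -4.96 radial 2.04
[np.float64(0.04), np.float64(0.03)] turn 0.012
[np.float64(0.09), np.float64(0.03)] turn 0.021
[np.float64(0.13), np.float64(0.03)] turn 0.03
[np.float64(0.17), np.float64(0.04)] turn 0.039
[np.float64(0.26), np.float64(0.04)] turn 0.056
[np.float64(0.35), np.float64(0.05)] turn 0.074
[np.float64(0.44), np.float64(0.05)] turn 0.091
[np.float64(0.52), np.float64(0.06)] turn 0.108
```

View pics/s9.png

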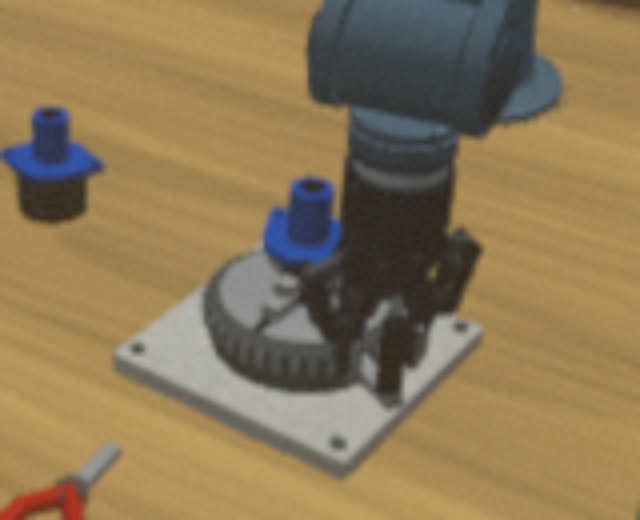

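Request:
apply_moves --pt "0.07 0.02 0 0.02" --pt "0.13 0.03 0 0.03" --pt "0.2 0.04 0 0.045" --pt "0.26 0.04 0 0.055" --pt "0.33 0.05 0 0.07" --pt "0.39 0.05 0 0.08" --pt "0.44 0.05 0 0.09" --pt "0.44 0.05 0 0.09"

```text
t: 16.65
position: [0.634, 0.192, 0.0756]
ee_rot: [-3.139, -0.0, -0.716]
wrist_force: [-1.1, 4.1, 1.8]
gripper_width: 0.0426
```

```bash
python3 arc.py 0.5 1 1.5 2 3 4 5 6
```

```text
t 16.65 pos [0.634  0.192  0.0756] R 0.1251 th 48.76 yaw -41.03 F [-1.14  4.06  1.83] w 0.04264334560086014
F tangential(cw push reaction) -3.53 radial 2.31
[np.float64(0.04), np.float64(0.0)] turn 0.012
[np.float64(0.09), np.float64(0.0)] turn 0.021
[np.float64(0.13), np.float64(0.0)] turn 0.03
[np.float64(0.17), np.float64(0.01)] turn 0.038
[np.float64(0.26), np.float64(0.01)] turn 0.056
[np.float64(0.35), np.float64(0.02)] turn 0.073
[np.float64(0.44), np.float64(0.02)] turn 0.091
[np.float64(0.52), np.float64(0.03)] turn 0.108
```

Request:
apply_moves --pt "0.04 0 0 0.01" --pt "0.09 0 0 0.02" --pt "0.13 0 0 0.03" --pt "0.17 0 0 0.04" --pt "0.22 0.01 0 0.05" --pt "0.26 0.01 0 0.06" --pt "0.26 0.01 0 0.06" --pt "0.26 0.01 0 0.06"

```text
t: 17.45
position: [0.6377, 0.1882, 0.0755]
ee_rot: [-3.14, 0.002, -0.776]
wrist_force: [-5.5, 6.2, 3.3]
gripper_width: 0.0429
```

```bash
python3 arc.py 0.5 1 1.5 2 3 4
```

```text
t 17.45 pos [0.6377 0.1882 0.0755] R 0.1247 th 46.33 yaw -44.44 F [-5.47  6.21  3.25] w 0.042906824692320565
F tangential(cw push reaction) -8.25 radial 0.72
[np.float64(0.04), np.float64(-0.01)] turn -0.005
[np.float64(0.09), np.float64(-0.01)] turn 0.004
[np.float64(0.13), np.float64(-0.01)] turn 0.013
[np.float64(0.17), np.float64(-0.01)] turn 0.021
[np.float64(0.26), np.float64(-0.01)] turn 0.039
[np.float64(0.35), np.float64(-0.01)] turn 0.056
```

Force is rising (8 N), so the jaws have met the spigot. Next is a small further push.

Request:
apply_moves --pt "0.04 0 0 0" --pt "0.08 0 0 0.01" --pt "0.11 0 0 0.01" --pt "0.11 0 0 0.01" --pt "0.11 0 0 0.01" --pt "0.11 0 0 0.01" --pt "0.11 0 0 0.01" --pt "0.11 0 0 0.01"

```text
t: 18.25
position: [0.639, 0.187, 0.0754]
ee_rot: [-3.141, 0.004, -0.786]
wrist_force: [-7.7, 7.8, 4.9]
gripper_width: 0.0426
```

```bash
python3 arc.py 0.5 1 2
```

```text
t 18.25 pos [0.639  0.187  0.0754] R 0.1247 th 45.51 yaw -45.01 F [-7.65  7.84  4.89] w 0.042639624248055036
F tangential(cw push reaction) -10.95 radial 0.23
[np.float64(0.04), np.float64(-0.01)] turn -0.0
[np.float64(0.09), np.float64(-0.01)] turn 0.008
[np.float64(0.17), np.float64(-0.01)] turn 0.026
```

Request:
apply_moves --pt "0.04 0 0 0" --pt "0.08 0 0 0.01" --pt "0.12 0 0 0.01" --pt "0.15 0 0 0.02" --pt "0.15 0 0 0.02" --pt "0.15 0 0 0.02" --pt "0.15 0 0 0.02" --pt "0.15 0 0 0.02"

```text
t: 19.05
position: [0.6408, 0.1852, 0.0753]
ee_rot: [-3.142, 0.006, -0.805]
wrist_force: [-9.7, 11.8, 7.1]
gripper_width: 0.0427
```

```bash
python3 arc.py 0.5 1 2
```

```text
t 19.05 pos [0.6408 0.1852 0.0753] R 0.1247 th 44.36 yaw -46.14 F [-9.69 11.84  7.06] w 0.042717591629351834
F tangential(cw push reaction) -15.24 radial 1.35
[np.float64(0.04), np.float64(-0.01)] turn -0.0
[np.float64(0.09), np.float64(-0.01)] turn 0.009
[np.float64(0.17), np.float64(-0.01)] turn 0.026
```

Request:
apply_moves --pt "0.06 0 0 0" --pt "0.06 0 0 0" --pt "0.06 0 0 0" --pt "-0.1 0 0 0" --pt "-0.3 0 0 0" --pt "-0.5 0 0 0" --pt "-0.5 0 0 0" --pt "-0.5 0 0 0"

```text
t: 19.85
position: [0.6345, 0.1907, 0.0749]
ee_rot: [-3.141, -0.001, -0.806]
wrist_force: [0.4, -0.6, 0.0]
gripper_width: 0.0424
```

```bash
python3 arc.py;python3 -c "
from h import *
im,d=viewer.get_image('wrist'); cv2.imwrite('pics/w10.png',im)"
```

```text
t 19.85 pos [0.6345 0.1907 0.0749] R 0.1244 th 48.21 yaw -46.19 F [ 0.39 -0.61  0.01] w 0.04244198142525908
F tangential(cw push reaction) 0.69 radial -0.19
```

View pics/w10.png

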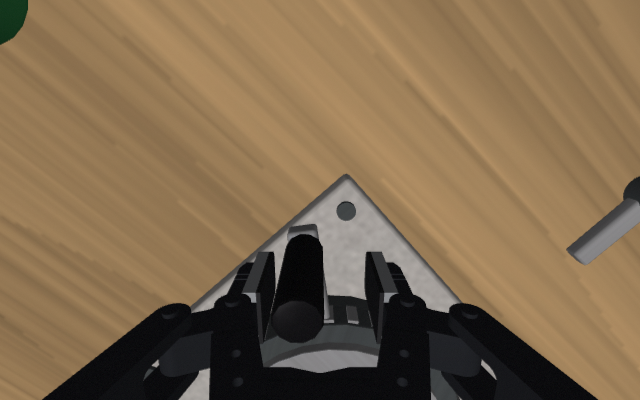

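Post (298,320) is clear of both pads and the force is about 0. I lift straight up.

Request:
apply_moves --pt "0 0 -0.5 0" --pt "0 0 -1.3 0" --pt "0 0 -2.3 0" --pt "0 0 -3.4 0" --pt "0 0 -4.5 0" --pt "0 0 -5.6 0" --pt "0 0 -6.6 0" --pt "0 0 -7 0"

```text
t: 20.7
position: [0.6357, 0.1911, 0.2544]
ee_rot: [-3.136, -0.004, -0.806]
wrist_force: [-0.4, 0.2, 0.2]
gripper_width: 0.043
```

Request:
apply_moves --pt "0 0.6 0 0" --pt "0 1.5 0 0" --pt "0 2.5 -0.3 0" --pt "0 3.5 -0.6 0" --pt "0 4.5 -1 0" --pt "0 5.2 -1 0" --pt "0 5.5 -1 0" --pt "0 5.5 -1 0"

```text
t: 21.5
position: [0.5344, 0.0955, 0.2745]
ee_rot: [3.141, 0.0, -0.807]
wrist_force: [0.8, -0.1, 0.4]
gripper_width: 0.0426
```

```bash
python3 - <<'E'
from h import *
go([.5,.1,.3])
im,d=viewer.get_image("scene"); cv2.imwrite("pics/s11.png",cv2.resize(im[130:260,180:440],None,fx=3,fy=3))
im,d=viewer.get_image("wrist"); cv2.imwrite("pics/w11.png",im); np.save("pics/w11.npy",d)
im,d=viewer.get_image("top"); cv2.imwrite("pics/t11.png",im)
E
```

```text
t 21.5 pos [0.5344 0.0955 0.2745] rpy [ 3.1414e+00  3.0000e-04 -8.0700e-01] F [ 0.85 -0.14  0.4 ] w 0.0426 q [-0.03 -0.04  1.79  0.    1.4   0.77]
units [-1.083  0.869 -1.019] turn None
```

View pics/s11.png

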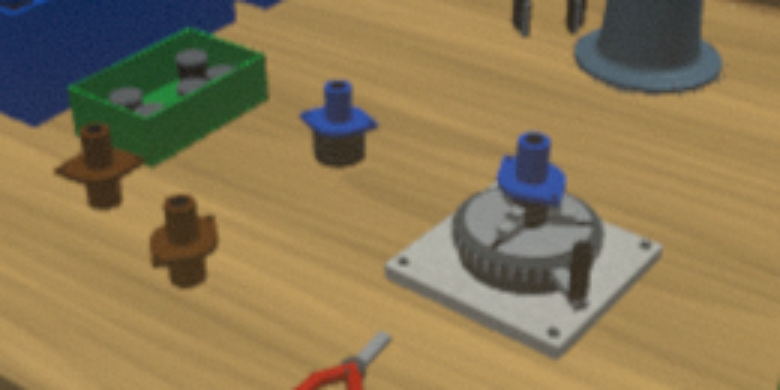

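View pics/w11.png

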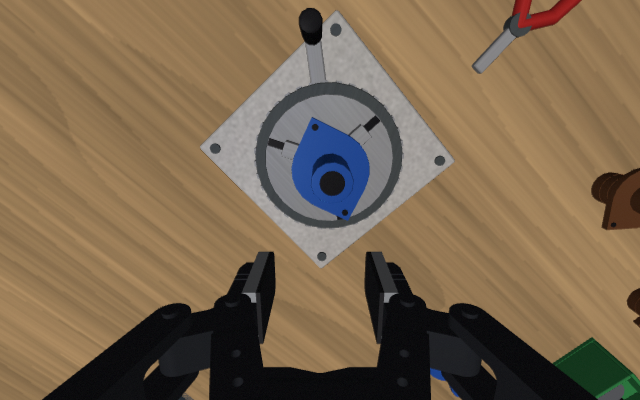

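```bash
python3 - <<'E'
from h import *
from scipy.optimize import least_squares
im=cv2.imread("pics/w11.png"); P=cloud("wrist",np.load("pics/w11.npy")); c=im.astype(int)
near=np.hypot(P[...,0]-.5516,P[...,1]-.098)<.06
m=(c[...,0]>c[...,2]+40)&near
q=P[m&(P[...,2]>.155)]; print("boss",len(q),cv2.minEnclosingCircle(q[:,:2].astype(np.float32)),np.median(q[:,2]))
f=P[m&(P[...,2]>.112)&(P[...,2]<.126)]; A=np.c_[f[:,:2]-f[:,:2].mean(0),np.ones(len(f))]; s=np.linalg.lstsq(A,f[:,2],rcond=None)[0]; print("flange plane slope",s.round(3),cv2.minEnclosingCircle(f[:,:2].astype(np.float32)))
g=cv2.GaussianBlur(cv2.cvtColor(im,6),(5,5),0).astype(np.float32); C=[.5516,.098]; pts=[]
for a in np.radians(np.arange(0,360,4)):
    rs=np.arange(.074,.088,.0005); uv=np.array([proj("wrist",[C[0]+x*np.cos(a),C[1]+x*np.sin(a),.06]) for x in rs],np.float32)
    v=cv2.remap(g,uv[None,:,0].copy(),uv[None,:,1].copy(),1)[0]; dv=np.gradient(v); k=dv.argmax()
    if dv[k]>3: pts.append([C[0]+rs[k]*np.cos(a),C[1]+rs[k]*np.sin(a)])
p=np.array(pts); s=least_squares(lambda x:np.hypot(p[:,0]-x[0],p[:,1]-x[1])-x[2],[*C,.08],loss="soft_l1",f_scale=.001); print("sleeve",len(p),s.x.round(4))
h=P[(P[...,2]>.112)&(P[...,2]<.125)&(np.hypot(P[...,0]-.635,P[...,1]-.19)<.04)]; print("handle",h.mean(0),cv2.minEnclosingCircle(h[:,:2].astype(np.float32)))
cv2.imwrite("pics/c12.png",cv2.resize(im[70:240,230:430],None,fx=4,fy=3.5))
E
```

```text
boss 959 ((0.5532101392745972, 0.0865209624171257), 0.029845397919416428) 0.16370163772164398
flange plane slope [-0.002  0.     0.119] ((0.5511047840118408, 0.09941991418600082), 0.05029487982392311)
sleeve 90 [0.5517 0.0997 0.0794]
handle [0.6281852  0.19719157 0.11644142] ((0.6284322142601013, 0.1973230391740799), 0.010081709362566471)
```

```bash
sleep 0.1
```

```text
(no output)
```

View pics/t11.png

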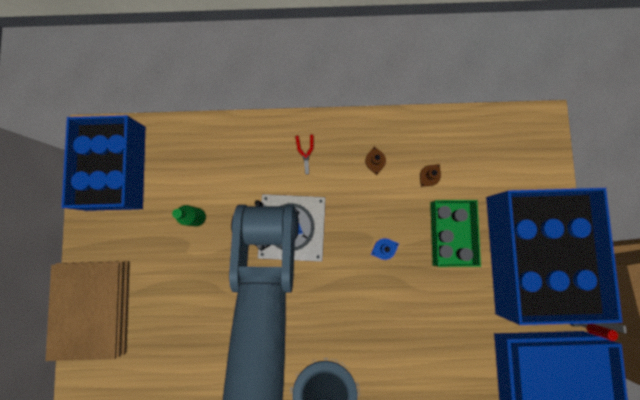

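```bash
python3 -c "
from cell import job_done
print(job_done())"
```

```text
the job is handed in; nothing more can be done
None
```

I stood the slim plug on the chuck's face, turned the handle clockwise until the jaws gripped it, then let go and handed the job in at about 21.6 s. I can't see the verdict.

**Tightening:** The handle took about 5 N while turning freely. It read 15 N at the last measurement, and I then pushed about 1.5 mm further. The handle's final position puts the sleeve roughly at 1.05.

**Last checks (wrist camera):**
- **Position:** the plug's flange centre is within 1 mm of the sleeve's axis.
- **Height and tilt:** the flange top is at 119 mm, which means it is seated on the face. Its slope is about 0.002 rad.
- **Contact:** the gripper was well clear above everything, with wrist force near zero.
- **Other things:** the fat plug, pliers, bottle and brown plugs look unmoved in the top picture.

**Disagreements and gaps:**
- The fit of the plug's boss came out 12 mm off in y. Its 30 mm radius (the boss is 17 mm) shows stray pixels, so I ignored it.
- The top camera placed the chuck 3–4 mm lower in y than the wrist camera did; I used the wrist's value.
- I couldn't measure each jaw's pressing force directly; the grip is inferred from the push force.

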